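# Clamp the two halves of a broken crate end

## Robot

A 6-joint arm with a two-finger parallel gripper is mounted at the origin on the work surface. World frame = base frame: x ahead of the robot, y to its left, z up, the work surface at z = 0. Lengths are in m, angles in rad, forces in N, time in s.
With the tool pointing down it reaches from about 0.35 to 0.85 m from the base axis. Payload 8.1 kg.
Tool frame: the origin (TCP) lies at the very end of the fingers, on their centre line; the grasp point (between the pads) lies 19 mm behind it; x points along the fingers, y is the direction in which the jaws open and shut, and the axes are right-handed (so a half turn about x gives the same grasp; the last joint's range is limited). The gripper opens to 93 mm and grips with 3 to 60 N. Pads are 15 mm wide; open, the fingers measure 128 mm over their backs; the gripper's body (75 mm by 188 mm) begins 65 mm behind the grasp point.
Start: joints at [-1.241, 0.13, 1.488, -0, 1.523, -0.085], TCP at [0.242, -0.549, 0.219] pointing down, gripper open.
Joint ranges: [-2.96, 2.96], [-0.89, 2.26], [0.02, 2.5], [-1.34, 4.48], [0, 2.73], [-2.66, 2.66]. Speed limits (rad/s): [2.39, 2.39, 2.79, 3.14, 3.14, 3.14].

## Interface

Orientations are given as a rotation vector (axis times angle).
In Python, from plant import * gives the robot as it stands. The module is installed in compiled form; this text tells all that it offers.
- The arm moves only by the tool apply_moves, never from a script. Its argument "series" is a list of rows, each an object with "jaw": the gripper's target within -1 to 1 (shut at 1, half-way at 0, fully open at -1); "linear": the shift along the tool's x, y, z normalised to -1 to 1, where 1 is 0.6 m, a list of three; "roll": the turn about the tool's x normalised to -1 to 1, where 1 is 30 degrees. A call has 1 to 20 rows; each row is the pose to reach, as a shift and turn from the pose measured when the call began, along the tool's axes at that moment; what a row does not reach only later rows make up. A row lasts 1/8 s, in which the tool goes at most 62.5 mm and 10.7 degrees, less where a joint would pass 70% of its speed; a pose out of reach is approached as far as the arm can. A call with a number of a shift or a turn outside -1 to 1 is refused whole. A call with a gripper value outside its range is refused whole. The fingers move at their own pace and stop on an object; "force" is the grip in N (left out, the last holds). Time passes only in rows, so rows that repeat a pose let the fingers close. It gives the time, the measured TCP pose, the force and the opening at its end, in the units of the state.
- read_state(): the state, without advancing time (a new reading comes with each control period).
- read_camera(name): name is "scene" or "top" or "wrist"; returns a dict with "pixels" (420x560x3 uint8, blue, green, red), "intrinsics" (3x3 intrinsics, pixels), "rvec" (rotation vector, rad) and "tvec" (3), from world to camera coordinates, as OpenCV has them; the wrist camera has in their place "tool_from_camera" (4x4, takes a point from camera to tool coordinates, whose origin is the TCP and whose axes are the tool frame's). Camera axes: x right, y down, z forward; pixel columns grow to the right and rows downward; lengths in m; the calibration is good to about 2 mm. A picture is of the moment at which its call begins: read the wrist's pose just before it. There is no depth.
- close_job(): hands the job in, once; it reports no verdict.
The state is a dict: "t": time; "q": joint angles; "dq": joint speeds; "joint_torque": joint torques, N m; "tool_pos": TCP position; "orientation": TCP orientation; "force": force on the tool from outside, world axes, zero at the start; "wrist_torque": the same for the moment, N m; "opening": finger opening in m.
Only numpy, scipy, OpenCV 4.12 (cv2) and the standard library are available. Lean on these libraries where they do the work, as an engineer would, in place of code of your own. Each camera call takes 0.05 s, during which the arm holds its last target. There are 200 camera calls.

## Task

Pick up the one-hand bar clamp by its bar, set it down flat on the table with its two jaws astride the pair of crate boards (one jaw outside each board, reaching well along its edge), and let go. Then take it again by handle and trigger and squeeze the trigger again and again until the boards are pulled together with no gap, ends level, and held firmly, with the rubber pad clearly pressed in. Let go and leave the clamp flat on the table gripping the boards; leave the bottle, mug and glue where they stand.

Things in the scene. Friction and masses are not known exactly. Their poses are not given: they have to be found in the camera images.
- clamp: Head of a one-hand bar clamp (black plastic, steel bar) lying flat; whole clamp 220 x 220 x 34 mm, 0.62 kg. Origin: under the head, at table level, below the bar's centre line. x runs along the bar from head to far jaw, y to the jaw tips, -y to the handle, z up. Head block: x -26..24, y -24..18 mm. Near jaw arm: x 0..18, y to 106. Bar stub behind the head: 25 mm, growing as it closes.
- bar_grip (a point): Point on the bar's centre line at clamp (52, 0, 19) mm, at the balance point: the place to pick the clamp up, fingers across the bar. The bar is 18 mm wide (y -9..9), at height 14..24 mm, and bare from x 24 to the far jaw.
- clamp_handle (a point): Middle of the handle's back face, clamp (-28, -68, 15) mm. The handle is a bar x -28..-8, y -116..-23, height 0..30 mm. It is squeezed against the trigger: one finger here pushing to +x, the other on trigger_face pushing to -x.
- trigger_face (a point): Middle of the trigger's front face, looking to the clamp's +x; at rest at clamp (35, -67, 15) mm: handle and trigger together are then 63 mm across, about 33 mm when fully squeezed. The trigger is a grey lever 12 mm thick, height 3..27 mm, clamp y -30 to -102, in front of the handle and roughly parallel to it.
- trigger (a joint): Trigger angle, rad: 0 released (spring return), 0.42 fully squeezed. Hinge: upright pin at clamp (14, 8) mm. Needs 4 to 6 N at trigger_face when slack, up to 20 N when tight: grip with 25 N or more. A full squeeze draws the far jaw in about 8 mm (teeth 4 mm apart), kept by a pawl on release; it cannot be reopened. Overtightening slips, harmless. The spring pushes the handle back as the fingers open.
- far_jaw (a joint): How far the far jaw (with the bar) has been drawn in, m; it starts at 0 to 0.012. The distance between pad_face and far_jaw_face is 0.115 minus this value (plus the pad's joint value). At most 0.058.
- pad (a joint): How far the rubber pad is pressed back into the near jaw, m: 0 free, 0.009 fully in; spring 1.2 N per mm with 3 N to start it. 0.003 or more with the trigger released is a firm grip (6.6 N).
- pad_face (a point): Centre of the face of the rubber pad on the near jaw (46 mm along y x 30 mm high), at clamp (36, 83, 15) mm, facing +x.
- far_jaw_face (a point): Centre of the gripping face of the far jaw (an upright block 18 mm thick, 30 mm high, clamp y -16..106), level with pad_face and facing it; 115 mm from it (less joint far_jaw).
- board_near: Board of bare plywood, the half of a broken crate end nearer the robot: 38 mm (x) x 100 mm (y) x 22 mm thick, 0.1 kg, loose, lying flat. Origin at the centre of its underside. Its +x edge faces the other board.
- board_far: The other half, same size, lying beside board_near's +x edge with a gap of 4 to 8 mm, nearly parallel. Closed up, its origin is 38 mm along x from board_near's. Origin at the centre of its underside. Both boards' outer edges are gripped by the clamp's jaws.
- wine_bottle: Green glass wine bottle, 74 mm in diameter, 290 mm high, standing; origin at the centre of its underside. A bystander.
- mug: White mug, 84 mm across, 90 mm high; origin at the centre of its underside. A bystander.
- glue: White plastic glue bottle, 56 mm in diameter, 120 mm high, standing; origin at the centre of its underside. A bystander.
Mind the look-alikes: they are no part of the job. Leave any pink, purple or yellow look-alike of the board_far alone.

How it is judged:
On the way, in this order (a step that is already met when the one before it is completed fails the run):
1. the clamp lies flat with its jaws astride the two boards, let go of (((x of pad_face in the frame of board_near below -0.017 m and x of far_jaw_face in the frame of board_far above 0.017 m and y of pad_face in the frame of board_near between -0.05 and 0.05 m and y of far_jaw_face in the frame of board_far between -0.05 and 0.05 m) or (x of pad_face in the frame of board_far above 0.017 m and x of far_jaw_face in the frame of board_near below -0.017 m and y of pad_face in the frame of board_far between -0.05 and 0.05 m and y of far_jaw_face in the frame of board_near between -0.05 and 0.05 m)) and angle between clamp's own z axis and vertical below 0.06 rad and height (world z) of clamp below 0.005 m and contact force between the fingers and clamp below 0.2 N and value of joint trigger below 0.06 rad), for 0.1 s.
2. the trigger is squeezed, the jaws astride the boards (((x of pad_face in the frame of board_near below -0.017 m and x of far_jaw_face in the frame of board_far above 0.017 m and y of pad_face in the frame of board_near between -0.05 and 0.05 m and y of far_jaw_face in the frame of board_far between -0.05 and 0.05 m) or (x of pad_face in the frame of board_far above 0.017 m and x of far_jaw_face in the frame of board_near below -0.017 m and y of pad_face in the frame of board_far between -0.05 and 0.05 m and y of far_jaw_face in the frame of board_near between -0.05 and 0.05 m)) and value of joint trigger above 0.15 rad), for 0.05 s.
3. the boards are closed up and gripped firmly (((x of pad_face in the frame of board_near below -0.017 m and x of far_jaw_face in the frame of board_far above 0.017 m and y of pad_face in the frame of board_near between -0.05 and 0.05 m and y of far_jaw_face in the frame of board_far between -0.05 and 0.05 m) or (x of pad_face in the frame of board_far above 0.017 m and x of far_jaw_face in the frame of board_near below -0.017 m and y of pad_face in the frame of board_far between -0.05 and 0.05 m and y of far_jaw_face in the frame of board_near between -0.05 and 0.05 m)) and x of board_far in the frame of board_near between 0.036 and 0.0398 m and y of board_far in the frame of board_near between -0.01 and 0.01 m and angle between the x axis of board_far and the x axis of board_near, either way round below 0.06 rad and angle between each of board_near, board_far's own z axis and vertical below 0.06 rad and height (world z) of each of board_near, board_far below 0.005 m and contact force between clamp and board_near above 5.5 N and contact force between clamp and board_far above 5.5 N and value of joint pad above 0.0025 m), for 0.2 s.
At the end, for the whole second after the job is handed in: Clamp flat on the table, jaws outside the two boards (face centres within 50 mm of mid-length); gap under 1.8 mm, ends level within 10 mm, parallel within 0.06 rad; each jaw presses over 5.5 N, pad in over 2.5 mm; trigger released, all at rest (all of step 3 and angle between clamp's own z axis and vertical below 0.06 rad and height (world z) of clamp below 0.005 m and value of joint trigger below 0.06 rad and linear speed of each of clamp, board_near, board_far below 0.02 m/s); the robot touches nothing.
It fails at once if the wine bottle is disturbed (moved more than 30 mm) (distance of wine_bottle from where it was at the start of the episode above 0.03 m).
It fails at once if the mug is disturbed (moved more than 30 mm) (distance of mug from where it was at the start of the episode above 0.03 m).
It fails at once if the glue is disturbed (moved more than 30 mm) (distance of glue from where it was at the start of the episode above 0.03 m).
It also fails if it takes over 54 s, if anything falls off the work surface, if the arm or the gripper's body presses on something with over 40 N, if the wrist force passes 120 N, or if a joint passes its speed limit or range.

## Working session

There is one attempt and no reset: what is moved stays moved. The work goes in short steps, Python scripts to look and compute and a tool call to move; the robot and the scene stay as the last step left them, time stands still between calls to the robot, and variables do not carry over. Pictures are saved under pics/ and viewed, about 8 in all and at most 12, crops included, and the job is handed in when it is done.

Besides the shell and the picture viewer there is one more tool, called as name(argument=value, ...) on one line, values as JSON. apply_moves: Moves the arm, as the interface text tells. Its arguments: {"type":"object","properties":{"series":{"type":"array"},"force":{"type":"number"}},"required":["series"]}

```bash
mkdir -p pics
cat > h.py <<'E'
from plant import *
import numpy as np, cv2
def snap(name, fn):
    c=read_camera(name); cv2.imwrite('pics/'+fn,c['pixels']); 
    np.savez('pics/'+fn[:-4]+'.npz',**{k:np.array(v) for k,v in c.items()}); return c
def ray_plane(c,uv,z):
    K=np.array(c['intrinsics']);R=cv2.Rodrigues(np.array(c['rvec'],float))[0];t=np.array(c['tvec'],float).ravel()
    uv=np.atleast_2d(np.array(uv,float)); d=np.linalg.solve(K,np.c_[uv,np.ones(len(uv))].T)
    d=R.T@d; o=-R.T@t; s=(z-o[2])/d[2]; return (o[:,None]+d*s).T
def proj(c,P):
    return cv2.projectPoints(np.array(P,float).reshape(-1,1,3),np.array(c['rvec'],float),np.array(c['tvec'],float),np.array(c['intrinsics'],float),None)[0].reshape(-1,2)
E
python3 - <<'E'
from h import *
print(read_state())
for n in('top','scene'):
    c=snap(n,n+'1.png');R=cv2.Rodrigues(np.array(c['rvec'],float))[0];print(n,-R.T@np.array(c['tvec']).ravel(),c['intrinsics'],R[2])
E
```

```text
{'t': 0.0, 'q': array([-1.24140821e+00,  1.31144586e-01,  1.48924560e+00,  2.19167237e-05,
        1.52301890e+00, -8.54233425e-02]), 'dq': array([ 0.00025853, -0.00093519, -0.00060766,  0.00148488, -0.00121975,
        0.00088741]), 'joint_torque': array([ 1.79217259e-03, -5.59849298e+01, -4.91757309e+01,  7.69376848e-02,
        3.58396349e-02, -1.09531918e-04]), 'tool_pos': array([ 0.24164331, -0.54857529,  0.21761586]), 'orientation': array([ 1.99335461,  0.42134602, -1.99376062]), 'force': array([-0.09428247, -0.15173979,  0.1871864 ]), 'wrist_torque': array([-0.02474049, -0.01510235,  0.02364912]), 'opening': 0.0930096610577412}
top [ 0.36907181 -0.01867498  1.29755062] [[433.38540045   0.         280.26869167]
 [  0.         433.38540045 209.47571372]
 [  0.           0.           1.        ]] [ 0.20451764 -0.02657612 -0.97850204]
scene [ 1.18818874 -0.17266084  1.0103712 ] [[395.49424368   0.         284.48480834]
 [  0.         395.49424368 208.42830005]
 [  0.           0.           1.        ]] [-0.52338602  0.11182974 -0.84472551]
```

View pics/top1.png

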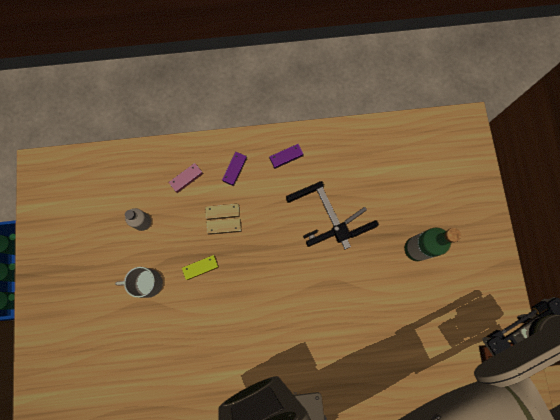

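View pics/scene1.png

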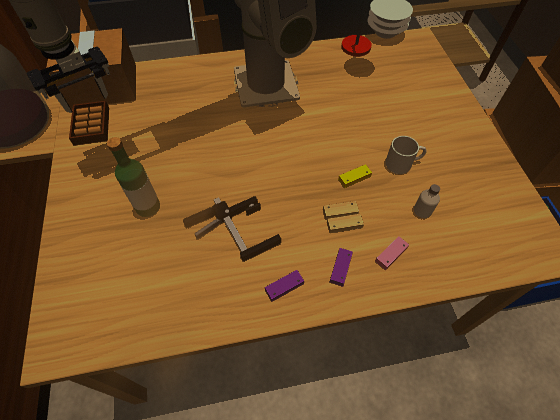

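The top view shows the boards at (223,212) (far) and (224,227) (near). The clamp head is at (342,233), the bar runs to (320,187), the jaws point left and the handle points right to (378,226). The bottle is at (432,242), the mug at (141,283) and the glue at (137,218). Next I convert these to rough positions and work out where the wrist camera must go.

Run:
```python
from h import *
c=dict(np.load('pics/top1.npz'))
np.set_printoptions(precision=4,suppress=True)
for n,uv,z in [('head',(342,233),.03),('barfar',(320,187),.024),('neartip',(308,243),.03),('fartip',(290,197),.03),('handleend',(376,224),.03),('bfar',(223,212),.022),('bnear',(224,227),.022),('bottlebase',(413,249),0),('mug',(142,290),0),('glue',(137,222),0)]:
    print(n,ray_plane(c,uv,z)[0])
w=read_camera('wrist');print(w['tool_from_camera'],w['intrinsics'])
s=read_state();print(cv2.Rodrigues(s['orientation'])[0])
```

```text
head [ 0.5434 -0.2267  0.03  ]
barfar [ 0.6914 -0.1809  0.024 ]
neartip [ 0.5249 -0.1231  0.03  ]
fartip [ 0.6689 -0.0864  0.03  ]
handleend [ 0.5591 -0.3309  0.03  ]
bfar [0.6468 0.1185 0.022 ]
bnear [0.601  0.1193 0.022 ]
bottlebase [ 0.476  -0.4371  0.    ]
mug [0.4442 0.3769 0.    ]
glue [0.6492 0.3829 0.    ]
[[ 0.0015 -0.2385  0.9711 -0.1653]
 [ 1.      0.0004 -0.0014  0.0003]
 [-0.0001  0.9711  0.2385 -0.0659]
 [ 0.      0.      0.      1.    ]] [[292.9373   0.     281.7478]
 [  0.     292.9373 211.2312]
 [  0.       0.       1.    ]]
[[-0.0005  0.403  -0.9152]
 [ 0.0014 -0.9152 -0.403 ]
 [-1.     -0.0015 -0.0001]]
```

apply_moves(series=[{"jaw":-1,"linear":[0,-0.43,-0.262],"roll":0},{"jaw":-1,"linear":[0,-0.43,-0.262],"roll":0},{"jaw":-1,"linear":[0,-0.43,-0.262],"roll":0},{"jaw":-1,"linear":[0,-0.43,-0.262],"roll":0},{"jaw":-1,"linear":[0,-0.43,-0.262],"roll":0},{"jaw":-1,"linear":[0,-0.46,-0.89],"roll":0.23},{"jaw":-1,"linear":[0,-0.46,-0.89],"roll":0.23},{"jaw":-1,"linear":[0,-0.46,-0.89],"roll":0.23},{"jaw":-1,"linear":[0,-0.46,-0.89],"roll":0.23},{"jaw":-1,"linear":[0,-0.46,-0.89],"roll":0.23},{"jaw":-1,"linear":[0,-0.46,-0.89],"roll":0.23},{"jaw":-1,"linear":[0,-0.46,-0.89],"roll":0.23},{"jaw":-1,"linear":[0,-0.46,-0.89],"roll":0.23}])

```text
t: 1.78
tool_pos: [0.6187, -0.0808, 0.2175]
orientation: [2.061, 0.308, -2.066]
force: [-0.2, 0.3, -0.4]
opening: 0.0928
```

```bash
cat >> h.py <<'E'
np.set_printoptions(precision=4,suppress=True)
def wsnap(fn):
    s=read_state(); c=read_camera('wrist'); T=np.eye(4);T[:3,:3]=cv2.Rodrigues(s['orientation'])[0];T[:3,3]=s['tool_pos']
    W=np.linalg.inv(T@np.array(c['tool_from_camera'])); c['rvec']=cv2.Rodrigues(W[:3,:3])[0].ravel();c['tvec']=W[:3,3]
    cv2.imwrite('pics/'+fn+'.png',c['pixels']); np.savez('pics/'+fn+'.npz',**{k:np.array(v) for k,v in c.items()}); return s,c
E
python3 - <<'E'
from h import *
s,c=wsnap('w1');print(s['t'],s['tool_pos'],cv2.Rodrigues(s['orientation'])[0])
E
```

```text
1.775 [ 0.6187 -0.0808  0.2175] [[-0.0022  0.2908 -0.9568]
 [ 0.0013 -0.9568 -0.2908]
 [-1.     -0.0019  0.0017]]
```

View pics/w1.png

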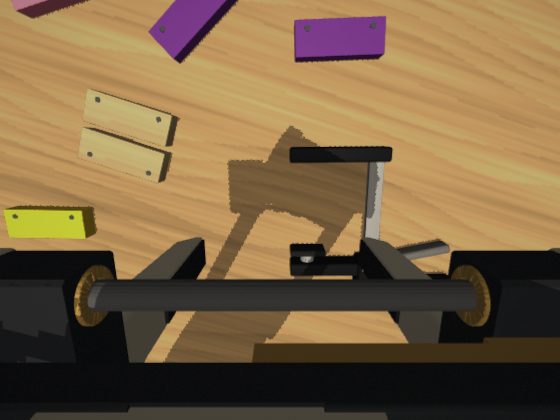

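The wrist view shows the boards at about (130,115) (far) and (123,155) (near). The clamp's far jaw runs (290..391,154), the bar (375,160..240) and the near jaw (291..358,262), and the bar is upright in the image. Next I measure the boards, far jaw and bar with masks.

Run:
```python
from h import *
c=dict(np.load('pics/w1.npz'));im=c['pixels'];hsv=cv2.cvtColor(im,cv2.COLOR_BGR2HSV)
for p in [(140,120),(120,155),(180,60),(60,130),(375,190),(373,215),(340,152),(340,157),(330,268),(330,258),(420,250),(345,180),(400,190)]: print(p,hsv[p[1],p[0]])
x0,y0,x1,y1=60,70,460,290
vis=cv2.resize(im[y0:y1,x0:x1],None,fx=2,fy=2,interpolation=cv2.INTER_CUBIC);cv2.imwrite('pics/w1c.png',vis)
m=((hsv[...,1]<125)&(hsv[...,2]>120)).astype(np.uint8)*255
n,l,st,ce=cv2.connectedComponentsWithStats(m)
for i in range(1,n):
    if st[i,4]>300: print(st[i],ce[i], cv2.minAreaRect(np.argwhere(l==i)[:,::-1].astype(np.float32)))
```

```text
(140, 120) [ 23 101 196]
(120, 155) [ 23 104 196]
(180, 60) [142 164  42]
(60, 130) [ 17 129 191]
(375, 190) [ 21  29 113]
(373, 215) [ 20  30 169]
(340, 152) [ 0  0 33]
(340, 157) [165  16  32]
(330, 268) [ 0  9 29]
(330, 258) [0 0 7]
(420, 250) [19 29 71]
(345, 180) [ 17 131 113]
(400, 190) [ 17 130 179]
[    0     0   560   201 14437] [263.833   96.3543] ((282.38653564453125, 93.4628677368164), (592.1534423828125, 84.24372100830078), 23.82425880432129)
[430   0  71  28 370] [464.4892  10.9297] ((465.8069763183594, 11.424951553344727), (75.02637481689453, 6.5240325927734375), 21.25050163269043)
[478   1  82  34 462] [520.4545  17.9632] ((518.5475463867188, 17.375255584716797), (87.44135284423828, 6.719411373138428), 20.854459762573242)
[222  15  72  28 346] [261.0694  28.8584] ((257.9289245605469, 28.084518432617188), (75.19891357421875, 6.2931599617004395), 16.8583984375)
[ 355   15  121   71 1234] [414.1759  57.5948] ((414.1603698730469, 52.243858337402344), (138.053466796875, 41.81314468383789), 25.70995330810547)
[519  25  41  26 314] [542.9299  37.6083] ((539.2335815429688, 37
[... 255 characters left out ...]
7.2    119.2497] ((130.21951293945312, 119.4756088256836), (172.11187744140625, 37.08924865722656), 20.2248592376709)
[   0   92  194  104 3281] [108.4739 148.5846] ((95.83895111083984, 145.1368865966797), (217.52735900878906, 35.71664047241211), 21.991130828857422)
[365 162  50  79 865] [378.6497 208.615 ] ((377.2596130371094, 204.3763885498047), (77.55872344970703, 47.109745025634766), 67.20348358154297)
[405 214  95  37 562] [450.4573 235.274 ] ((450.53619384765625, 235.76409912109375), (100.65650939941406, 12.323172569274902), 21.250505447387695)
[456 216 104  35 701] [509.3638 236.3795] ((506.03399658203125, 236.14230346679688), (107.5540771484375, 11.99506664276123), 17.52556800842285)
```

View pics/w1c.png

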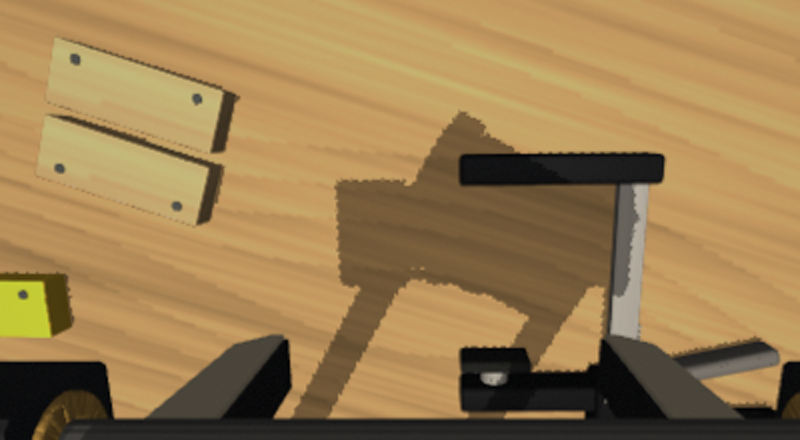

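```bash
cat > m1.py <<'E'
from h import *
c=dict(np.load('pics/w1.npz'));im=c['pixels'];hsv=cv2.cvtColor(im,cv2.COLOR_BGR2HSV)
m=((hsv[...,0]>=20)&(hsv[...,0]<28)&(hsv[...,1]<125)&(hsv[...,2]>150)).astype(np.uint8)*255
m=cv2.morphologyEx(m,cv2.MORPH_CLOSE,np.ones((3,3)));m=cv2.morphologyEx(m,cv2.MORPH_OPEN,np.ones((7,7)))
m[:,220:]=0
n,l,st,ce=cv2.connectedComponentsWithStats(m)
for i in range(1,n):
    if st[i,4]<500: continue
    P=ray_plane(c,np.argwhere(l==i)[:,::-1],.022)[:,:2]
    (ctr,sz,a)=cv2.minAreaRect(P.astype(np.float32)*1000); print('board',st[i],ctr,sz,a)
# bar: rows 165..235
bm=(hsv[...,1]<60)&(hsv[...,2]>70)
L=[];Rr=[]
for r in range(168,228,2):
    k=np.flatnonzero(bm[r,355:398])+355
    if len(k): L.append((k.min()-.5,r));Rr.append((k.max()+.5,r))
A=ray_plane(c,L,.024);B=ray_plane(c,Rr,.024)
for Q in(A,B):
    v=cv2.fitLine(Q[:,:2].astype(np.float32),cv2.DIST_HUBER,0,1e-4,1e-4).ravel();print('bar edge',v,np.degrees(np.arctan2(v[1],v[0])))
print('width',np.median(np.linalg.norm(A-B,axis=1)))
# far jaw dark mask
d=(hsv[...,2]<60);d[:140]=0;d[172:]=0;d[:,:280]=0;d[:,400:]=0
P=ray_plane(c,np.argwhere(d)[:,::-1],.03)[:,:2].astype(np.float32)*1000;print('farjaw',cv2.minAreaRect(P))
for p in [(290,147),(392,147),(290,162),(392,162),(290,274.5),(290,259)]: print(p,ray_plane(c,p,.03)[0])
E
python3 m1.py
```

```text
board [  14   14  151   43 2357] (725.9780883789062, 174.18014526367188) (23.98335075378418, 165.069091796875) 1.6217092275619507
board [ 153   62   67   43 1031] (713.4611206054688, 60.162681579589844) (84.93904876708984, 23.35291290283203) 75.15567016601562
board [  84   90   86   59 2300] (649.2625732421875, 120.87591552734375) (99.09806060791016, 41.96471405029297) 89.16215515136719
board [  80  129   83   52 1974] (606.5823974609375, 120.52440643310547) (99.09164428710938, 36.47178649902344) 88.55390167236328
bar edge [ 0.954   0.2997  0.6379 -0.1856] 17.44044
bar edge [ 0.9554  0.2954  0.6571 -0.1978] 17.180117
width 0.017380665736373976
farjaw ((679.720458984375, -134.39166259765625), (29.090726852416992, 119.61888885498047), 17.531164169311523)
(290, 147) [ 0.6756 -0.073   0.03  ]
(392, 147) [ 0.7105 -0.1877  0.03  ]
(290, 162) [ 0.6589 -0.0782  0.03  ]
(392, 162) [ 0.6943 -0.1943  0.03  ]
(290, 274.5) [ 0.5198 -0.1216  0.03  ]
(290, 259) [ 0.5406 -0.1151  0.03  ]
```

apply_moves(series=[{"jaw":-0.2,"linear":[0,0.192,0.089],"roll":0},{"jaw":-0.2,"linear":[0,0.192,0.089],"roll":0},{"jaw":-0.2,"linear":[0.08,0.192,0.089],"roll":0},{"jaw":-0.2,"linear":[0.16,0.192,0.089],"roll":0},{"jaw":-0.2,"linear":[0.24,0.192,0.089],"roll":0},{"jaw":-0.2,"linear":[0.24,0.192,0.089],"roll":0}], force=40)

```text
t: 2.58
tool_pos: [0.5962, -0.2065, 0.0706]
orientation: [2.059, 0.31, -2.074]
force: [-0.5, 0.2, 0.4]
opening: 0.0562
```

Run:
```python
from h import *
s,c=wsnap('w2');print(s['t'],s['tool_pos'],s['opening'],cv2.Rodrigues(s['orientation'])[0])
```

```text
2.575 [ 0.5962 -0.2065  0.0706] 0.0562227254784951 [[-0.0082  0.2882 -0.9575]
 [ 0.004  -0.9575 -0.2883]
 [-1.     -0.0062  0.0067]]
```

View pics/w2.png

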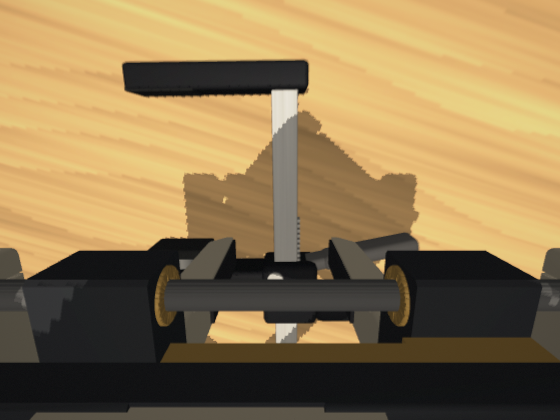

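The fingers straddle the bar (bar at columns 272–298, fingers at 190–235 and 330–375). The head's front edge is at about row 253. I check that against the head position.

Run:
```python
from h import *
c=dict(np.load('pics/w2.npz'))
a=np.radians(17.3);ex=np.array([np.cos(a),np.sin(a)]);ey=np.array([-ex[1],ex[0]])
for n,p,z in [('headfrontTop',(290,253),.034),('headfrontLow',(290,262),.024),('bar far L',(273,110),.024),('bar far R',(297,110),.024),('bar near L',(274,240),.024),('bar near R',(298,240),.024),('fj back L',(123,64),.03),('fj back R',(308,61),.03),('fj inner',(290,90),.024),('arm tip back?',(185,251),.03),('pad front',(180,239),.03)]:
    P=ray_plane(c,p,z)[0,:2];print(n,P,'s',P@ex,'t',P@ey+.3757)
P=np.array([.5962,-.2065]);print(P@ex,P@ey+.3757)
```

```text
headfrontTop [ 0.5829 -0.2166] s 0.49215989223135054 t -0.004422082918799142
headfrontLow [ 0.5719 -0.2202] s 0.4805600632789289 t -0.004587958220623967
bar far L [ 0.6758 -0.1759] s 0.5929057653712126 t 0.006761062756680536
bar far R [ 0.6805 -0.1917] s 0.5927392476154246 t -0.00966570015526036
bar near L [ 0.5857 -0.2032] s 0.4987543314056634 t 0.007579224177928501
bar near R [ 0.591  -0.2207] s 0.49863174686204 t -0.01073733398405119
fj back L [ 0.6745 -0.0758] s 0.6214772599939903 t 0.10272340508915462
fj back R [ 0.7104 -0.1894] s 0.6219014165897886 t -0.016348718455817424
fj inner [ 0.6914 -0.1833] s 0.6055700121083529 t -0.00490947572299788
arm tip back? [ 0.56   -0.1412] s 0.49262267887415045 t 0.07434173400594063
pad front [ 0.5682 -0.1357] s 0.5021666593719737 t 0.07720397104143806
0.507820477166505 0.0012469949774963074
```

apply_moves(series=[{"jaw":-0.2,"linear":[0.03,0.004,-0.014],"roll":0},{"jaw":-0.2,"linear":[0.07,0.004,-0.014],"roll":0},{"jaw":-0.2,"linear":[0.104,0.004,-0.014],"roll":0},{"jaw":-0.2,"linear":[0.104,0.004,-0.014],"roll":0},{"jaw":1,"linear":[0.104,0.004,-0.014],"roll":0},{"jaw":1,"linear":[0.104,0.004,-0.014],"roll":0},{"jaw":1,"linear":[0.104,0.004,-0.014],"roll":0},{"jaw":1,"linear":[0.104,0.004,-0.014],"roll":0},{"jaw":1,"linear":[0.104,0.004,-0.014],"roll":0}], force=45)

```text
t: 3.75
tool_pos: [0.6072, -0.2063, 0.0119]
orientation: [2.062, 0.309, -2.069]
force: [-2.4, 4.9, 5.2]
opening: 0.0188
```

Gripped: the opening is 18.8 mm against an 18 mm bar. Before placing, I check that the yellow look-alike clears the near jaw's target.

Run:
```python
from h import *
c=dict(np.load('pics/w1.npz'));print('yellow',ray_plane(c,[(6,210),(85,210),(87,238),(9,238),(94,207),(94,232)],.022)[:,:2])
c=dict(np.load('pics/top1.npz'));hsv=cv2.cvtColor(c['pixels'],cv2.COLOR_BGR2HSV)
m=(hsv[...,0]>24)&(hsv[...,0]<38)&(hsv[...,1]>180)&(hsv[...,2]>120);m[:240]=0;m[290:]=0
P=ray_plane(c,np.argwhere(m)[:,::-1],.022)[:,:2].astype(np.float32);print(cv2.minAreaRect(P*1000),cv2.boxPoints(cv2.minAreaRect(P)))
s=read_state();R=cv2.Rodrigues(s['orientation'])[0];print(s['tool_pos'],R)
d=np.array([.5896,.0411,s['tool_pos'][2]])-s['tool_pos'];print('tool delta norm',R.T@d/.6, 'y ang',np.degrees(np.arctan2(R[1,1],R[0,1])))
```

```text
yellow [[0.4957 0.2488]
 [0.5251 0.1525]
 [0.4882 0.1449]
 [0.4585 0.2423]
 [0.5323 0.1421]
 [0.4991 0.1374]]
((490.8882751464844, 200.41944885253906), (36.86183166503906, 98.14202880859375), 16.455026626586914) [[0.4593 0.2423]
 [0.4871 0.1481]
 [0.5225 0.1586]
 [0.4947 0.2527]]
[ 0.6072 -0.2063  0.0119] [[-0.0037  0.2891 -0.9573]
 [ 0.0029 -0.9573 -0.2891]
 [-1.     -0.0039  0.0027]]
tool delta norm [ 0.0013 -0.4032 -0.0912] y ang -73.1982242024827
```

apply_moves(series=[{"jaw":1,"linear":[-0.05,0,0],"roll":0},{"jaw":1,"linear":[-0.1,0,0],"roll":0},{"jaw":1,"linear":[-0.13,0,0],"roll":0},{"jaw":1,"linear":[-0.13,-0.07,-0.016],"roll":0.1},{"jaw":1,"linear":[-0.13,-0.14,-0.032],"roll":0.2},{"jaw":1,"linear":[-0.13,-0.21,-0.048],"roll":0.32},{"jaw":1,"linear":[-0.13,-0.28,-0.064],"roll":0.44},{"jaw":1,"linear":[-0.13,-0.34,-0.078],"roll":0.54},{"jaw":1,"linear":[-0.13,-0.395,-0.089],"roll":0.6},{"jaw":1,"linear":[-0.13,-0.395,-0.089],"roll":0.6},{"jaw":1,"linear":[-0.13,-0.395,-0.089],"roll":0.6},{"jaw":1,"linear":[-0.13,-0.395,-0.089],"roll":0.6}])

```text
t: 5.25
tool_pos: [0.5899, 0.0348, 0.0903]
orientation: [-2.204, 0.021, 2.214]
force: [0.3, -0.7, -6.7]
opening: 0.0186
```

Run:
```python
from h import *
s,c=wsnap('w3');print(s['t'],s['tool_pos'],s['opening'],s['force'],cv2.Rodrigues(s['orientation'])[0])
```

```text
5.25 [0.5899 0.0348 0.0903] 0.01864350031415585 [ 0.282  -0.67   -6.6627] [[-0.0043 -0.0218 -0.9998]
 [ 0.0027 -0.9998  0.0218]
 [-1.     -0.0026  0.0044]]
```

View pics/w3.png

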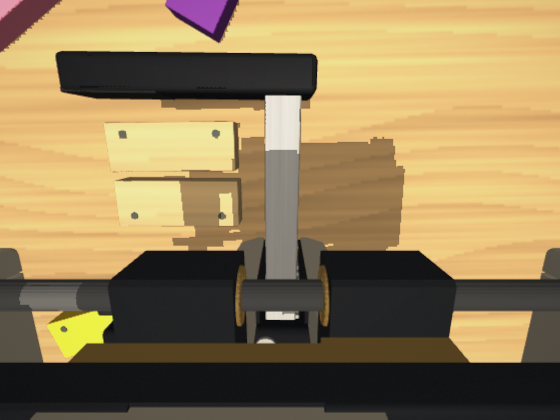

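The clamp is lifted level. The far jaw's back edge is at (57,52)–(317,54). The far board spans rows 122–171 and the near board rows 180–226, with right ends near column 238. I compute the landing fit.

Run:
```python
from h import *
c=dict(np.load('pics/w3.npz'))
f=lambda p,z:ray_plane(c,p,z)[:,:2]
J=f([(57,52),(317,54)],.1084);print('fj back',J,np.degrees(np.arctan2(*(J[0]-J[1])[::-1]))-90,np.linalg.norm(J[0]-J[1]))
print('far board',f([(106,122),(236,122),(113,171),(237,171)],.022))
print('near board',f([(115,180),(238,180),(118,226),(238,226)],.022))
print('bar',f([(264,110),(300,110),(265,230),(299,230)],.0784+.024))
```

```text
fj back [[0.6967 0.135 ]
 [0.6932 0.0165]] -1.704391236183156 0.11858831486091632
far board [[0.6712 0.1677]
 [0.669  0.0683]
 [0.6338 0.1684]
 [0.6317 0.0697]]
near board [[0.6266 0.168 ]
 [0.6246 0.0694]
 [0.5882 0.1717]
 [0.5862 0.0716]]
bar [[0.6701 0.0418]
 [0.6697 0.024 ]
 [0.6078 0.0436]
 [0.6075 0.025 ]]
```

apply_moves(series=[{"jaw":1,"linear":[0,-0.004,-0.009],"roll":0},{"jaw":1,"linear":[0.05,-0.004,-0.009],"roll":0},{"jaw":1,"linear":[0.09,-0.004,-0.009],"roll":0},{"jaw":1,"linear":[0.11,-0.004,-0.009],"roll":0},{"jaw":1,"linear":[0.125,-0.004,-0.009],"roll":0},{"jaw":1,"linear":[0.13,-0.004,-0.009],"roll":0},{"jaw":1,"linear":[0.13,-0.004,-0.009],"roll":0}])

```text
t: 6.18
tool_pos: [0.5956, 0.0373, 0.013]
orientation: [-2.205, 0.021, 2.213]
force: [-0.5, 0.4, -5.8]
opening: 0.0181
```

apply_moves(series=[{"jaw":1,"linear":[0.003,0,0],"roll":0},{"jaw":1,"linear":[0.003,0,0],"roll":0},{"jaw":-0.2,"linear":[0.003,0,0],"roll":0},{"jaw":-0.2,"linear":[0.003,0,0],"roll":0},{"jaw":-0.2,"linear":[0.003,0,0],"roll":0},{"jaw":-0.2,"linear":[-0.08,0,0],"roll":0},{"jaw":-0.2,"linear":[-0.16,0,0],"roll":0},{"jaw":-0.2,"linear":[-0.24,0,0],"roll":0},{"jaw":-1,"linear":[-0.3,0.05,0],"roll":0},{"jaw":-1,"linear":[-0.3,0.12,0.08],"roll":0},{"jaw":-1,"linear":[-0.3,0.12,0.08],"roll":0},{"jaw":-1,"linear":[-0.3,0.12,0.08],"roll":0},{"jaw":-1,"linear":[-0.3,0.12,0.08],"roll":0}])

```text
t: 7.8
tool_pos: [0.5475, -0.0335, 0.1933]
orientation: [-2.207, 0.02, 2.212]
force: [-0.1, -0.4, 0.2]
opening: 0.0927
```

Run:
```python
from h import *
s,c=wsnap('w4');print(s['t'],s['tool_pos'],s['opening'],s['force'],s['q'],cv2.Rodrigues(s['orientation'])[0])
t=snap('top','top2.png')
a=cv2.resize(t['pixels'][150:280,160:360],(780,507),interpolation=cv2.INTER_CUBIC)
cv2.imwrite('pics/top2c.png',a)
```

```text
7.8 [ 0.5475 -0.0335  0.1933] 0.09270690003701988 [-0.1007 -0.4192  0.2445] [-0.1564  0.007   1.6637  0.0025  1.4738  1.4355] [[-0.0024 -0.0213 -0.9998]
 [ 0.0029 -0.9998  0.0213]
 [-1.     -0.0028  0.0025]]
```

View pics/w4.png

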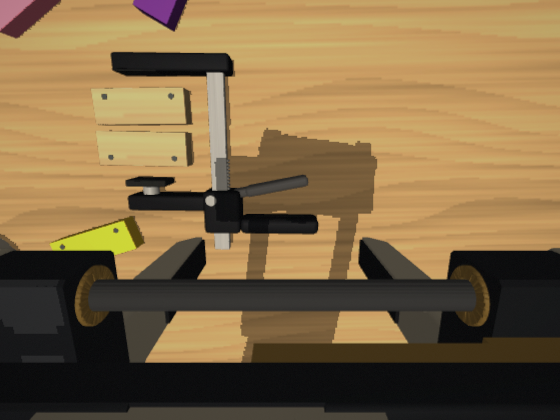

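The clamp lies astride the boards. The pad at (150,182) is clear of the near board, the far jaw at (172,64) is beyond the far board, the handle spans (240..317,225) and the trigger runs (245..307,188). Next I measure its pose and the pre-grasp shift.

Run:
```python
from h import *
c=dict(np.load('pics/w4.npz'));im=c['pixels'];hsv=cv2.cvtColor(im,cv2.COLOR_BGR2HSV)
f=lambda p,z:ray_plane(c,p,z)[:,:2]
bm=(hsv[...,1]<60)&(hsv[...,2]>100)
E=[[(k.min()-.5,r),(k.max()+.5,r)] for r in range(90,150,3) for k in [np.flatnonzero(bm[r,195:240])+195] if len(k)]
E=np.array(E);L=f(E[:,0],.024);R=f(E[:,1],.024);M=(L+R)/2
v=cv2.fitLine(M.astype(np.float32),cv2.DIST_HUBER,0,1e-4,1e-4).ravel();a=np.arctan2(v[1],v[0]);a=a if abs(a)<1 else a-np.pi*np.sign(a);print('bar',v,np.degrees(a),np.median(np.linalg.norm(L-R,axis=1)))
pts={'fj backL':((113,53),.03),'fj backR':((230,54),.03),'fj front top L':((114,71),.03),'handle end top':((315,216),.03),'handle end bot':((316,233),.03),'handle root bot':((245,231),.03),'trig tip up':((304,176),.027),'trig tip low':((308,186),.027),'trig mid up':((270,184),.027),'pad front':((150,179),.03),'arm back tip':((130,209),.03),'stub end':((222,248),.024),'tip armend':((128,200),.03)}
ex=np.array([np.cos(a),np.sin(a)]);ey=np.array([-ex[1],ex[0]]);t0=v[2:]@ey
for k,(p,z) in pts.items():
    P=f(p,z)[0];print(k,P,'s %.4f y %.4f'%(P@ex,P@ey-t0))
print('t0',t0)
print('far',f([(93,88),(188,88),(96,124),(189,124)],.022));print('near',f([(96,132),(190,132),(99,166),(191,166)],.022))
```

```text
bar [ 0.9994 -0.0342  0.6401  0.0364] -1.9609166 0.01756313713232063
fj backL [0.702  0.1362] s 0.6969 y 0.1018
fj backR [0.6984 0.0167] s 0.6974 y -0.0177
fj front top L [0.6851 0.1378] s 0.6800 y 0.1029
handle end top [ 0.5256 -0.0709] s 0.5277 y -0.1112
handle end bot [ 0.5049 -0.0722] s 0.5071 y -0.1132
handle root bot [0.509  0.0112] s 0.5083 y -0.0297
trig tip up [ 0.5719 -0.0585] s 0.5736 y -0.0972
trig tip low [ 0.5604 -0.0631] s 0.5622 y -0.1021
trig mid up [ 0.5636 -0.0198] s 0.5639 y -0.0588
pad front [0.5725 0.1151] s 0.5682 y 0.0763
arm back tip [0.5383 0.1428] s 0.5331 y 0.1028
stub end [0.486  0.0411] s 0.4843 y -0.0005
tip armend [0.5489 0.1435] s 0.5437 y 0.1039
t0 0.05828073
far [[0.6706 0.1674]
 [0.6683 0.0652]
 [0.6335 0.1706]
 [0.6313 0.0678]]
near [[0.625  0.1721]
 [0.6228 0.0675]
 [0.5876 0.1752]
 [0.5854 0.07  ]]
```

apply_moves(series=[{"jaw":-1,"linear":[0,-0.009,0.019],"roll":-0.34},{"jaw":-1,"linear":[0,-0.009,0.019],"roll":-0.68},{"jaw":-1,"linear":[0,-0.009,0.019],"roll":-1},{"jaw":-1,"linear":[0,-0.009,0.019],"roll":-1}])

```text
t: 8.4
tool_pos: [0.5364, -0.0273, 0.193]
orientation: [1.939, 0.502, -1.944]
force: [0.1, -0.2, 0.6]
opening: 0.093
```

apply_moves(series=[{"jaw":-1,"linear":[0,0,0],"roll":-0.34},{"jaw":-1,"linear":[0,0,0],"roll":-0.68},{"jaw":-1,"linear":[0,0,0],"roll":-1},{"jaw":-1,"linear":[0,0,0],"roll":-1}])

```text
t: 8.9
tool_pos: [0.5366, -0.0271, 0.193]
orientation: [1.601, 0.902, -1.603]
force: [0.1, 0.2, -0.1]
opening: 0.0929
```

apply_moves(series=[{"jaw":-1,"linear":[0,0,0],"roll":-0.34},{"jaw":-1,"linear":[0,0,0],"roll":-0.68},{"jaw":-1,"linear":[0,0,0],"roll":-0.98},{"jaw":-1,"linear":[0,0,0],"roll":-0.98},{"jaw":-1,"linear":[0,0,0],"roll":-0.98}])

```text
t: 9.52
tool_pos: [0.5366, -0.027, 0.1929]
orientation: [1.241, 1.194, -1.241]
force: [0.6, 0.1, 0.5]
opening: 0.0926
```

Run:
```python
from h import *
s=read_state();R=cv2.Rodrigues(s['orientation'])[0];print(s['t'],s['tool_pos'],R,s['q'],'ang',np.degrees(np.arctan2(R[1,1],R[0,1])))
print(R.T@(np.array([.5358,-.028,.007])-s['tool_pos'])/.6)
```

```text
9.525 [ 0.5366 -0.027   0.1929] [[-0.0034  0.9991 -0.042 ]
 [ 0.003  -0.042  -0.9991]
 [-1.     -0.0035 -0.0028]] [-0.1475 -0.0223  1.6935  0.0025  1.4741 -0.1058] ang -2.4045683298269016
[ 0.3098 -0.0003  0.0025]
```

apply_moves(series=[{"jaw":-1,"linear":[0.1,0,0.002],"roll":0},{"jaw":-1,"linear":[0.2,0,0.002],"roll":0},{"jaw":-1,"linear":[0.26,0,0.002],"roll":0},{"jaw":-1,"linear":[0.3,0,0.002],"roll":0},{"jaw":-1,"linear":[0.31,0,0.002],"roll":0},{"jaw":-1,"linear":[0.31,0,0.002],"roll":0}])

```text
t: 10.28
tool_pos: [0.5363, -0.0277, 0.0073]
orientation: [1.242, 1.193, -1.242]
force: [-0.3, -0.4, 0.2]
opening: 0.093
```

Run:
```python
from h import *
s,c=wsnap('w5');print(s['t'],s['tool_pos'],s['opening'],s['force'])
```

```text
10.275 [ 0.5363 -0.0277  0.0073] 0.0930296069662148 [-0.2939 -0.404   0.2015]
```

View pics/w5.png

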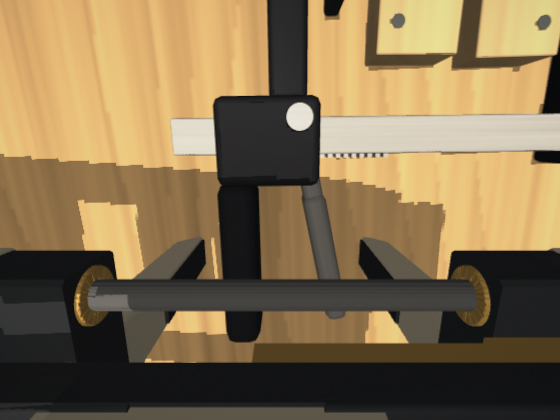

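The fingers stand on either side: handle at columns 220–260, trigger at 305–340, both between the fingers. I squeeze, moving the hand back as it closes.

apply_moves(series=[{"jaw":-0.33,"linear":[0,0,0],"roll":0},{"jaw":-0.33,"linear":[0,0,0],"roll":0},{"jaw":-0.33,"linear":[0,0,0],"roll":0},{"jaw":-0.1,"linear":[0,-0.009,0],"roll":0},{"jaw":0.1,"linear":[0,-0.016,0],"roll":0},{"jaw":0.3,"linear":[0,-0.023,0],"roll":0},{"jaw":0.5,"linear":[0,-0.024,0],"roll":0},{"jaw":0.5,"linear":[0,-0.024,0],"roll":0},{"jaw":0.5,"linear":[0,-0.024,0],"roll":0}], force=35)

```text
t: 11.45
tool_pos: [0.5206, -0.0273, 0.0084]
orientation: [1.24, 1.195, -1.244]
force: [-11.0, -2.2, 14.3]
opening: 0.0314
```

apply_moves(series=[{"jaw":0.0,"linear":[0,0.012,0],"roll":0},{"jaw":-0.4,"linear":[0,0.024,0],"roll":0},{"jaw":-0.5,"linear":[0,0.026,0],"roll":0},{"jaw":-0.5,"linear":[0,0.026,0],"roll":0},{"jaw":-0.3,"linear":[0,0.022,0],"roll":0},{"jaw":-0.1,"linear":[0,0.015,0],"roll":0},{"jaw":0.1,"linear":[0,0.008,0],"roll":0},{"jaw":0.3,"linear":[0,0.001,0],"roll":0},{"jaw":0.5,"linear":[0,0,0],"roll":0},{"jaw":0.5,"linear":[0,0,0],"roll":0}], force=35)

```text
t: 12.7
tool_pos: [0.5192, -0.0273, 0.0083]
orientation: [1.238, 1.196, -1.245]
force: [-7.1, -1.9, 7.2]
opening: 0.0317
```

Run:
```python
from h import *
s,c=wsnap('w6');print(s['t'],s['tool_pos'],s['opening'],s['force'])
t=snap('top','top3.png');sc=snap('scene','sc3.png')
a=cv2.resize(t['pixels'][160:280,170:340],(510,360),interpolation=cv2.INTER_CUBIC)
b=cv2.resize(c['pixels'],(480,360))
cv2.imwrite('pics/mix6.png',np.hstack([a,b])[:, :]) ; m=cv2.resize(np.hstack([a,b]),(800,291));cv2.imwrite('pics/mix6.png',m)
```

```text
12.7 [ 0.5192 -0.0273  0.0083] 0.03165248676062713 [-7.1042 -1.8523  7.1624]
```

View pics/mix6.png

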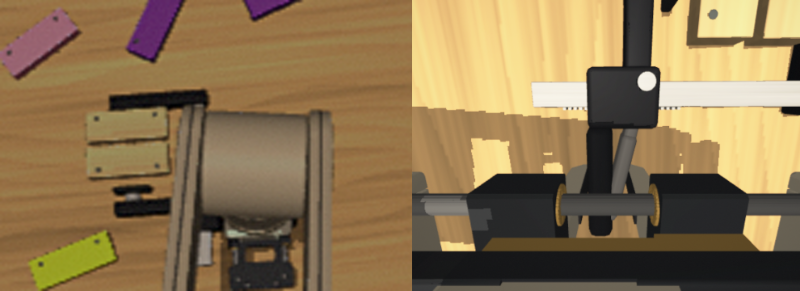

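apply_moves(series=[{"jaw":0.0,"linear":[0,0.012,0],"roll":0},{"jaw":-0.4,"linear":[0,0.025,0],"roll":0},{"jaw":-0.5,"linear":[0,0.028,0],"roll":0},{"jaw":-0.5,"linear":[0,0.028,0],"roll":0},{"jaw":-0.3,"linear":[0,0.024,0],"roll":0},{"jaw":-0.1,"linear":[0,0.018,0],"roll":0},{"jaw":0.1,"linear":[0,0.011,0],"roll":0},{"jaw":0.3,"linear":[0,0.005,0],"roll":0},{"jaw":0.5,"linear":[0,0.003,0],"roll":0},{"jaw":0.5,"linear":[0,0.003,0],"roll":0}], force=35)

```text
t: 14.1
tool_pos: [0.52, -0.0275, 0.0083]
orientation: [1.237, 1.198, -1.247]
force: [-5.8, -1.2, 6.9]
opening: 0.0317
```

apply_moves(series=[{"jaw":0.0,"linear":[0,0.012,0],"roll":0},{"jaw":-0.4,"linear":[0,0.025,0],"roll":0},{"jaw":-0.5,"linear":[0,0.028,0],"roll":0},{"jaw":-0.5,"linear":[0,0.028,0],"roll":0},{"jaw":-0.3,"linear":[0,0.024,0],"roll":0},{"jaw":-0.1,"linear":[0,0.018,0],"roll":0},{"jaw":0.1,"linear":[0,0.011,0],"roll":0},{"jaw":0.3,"linear":[0,0.004,0],"roll":0},{"jaw":0.5,"linear":[0,0.002,0],"roll":0},{"jaw":0.5,"linear":[0,0.002,0],"roll":0}], force=40)

```text
t: 15.35
tool_pos: [0.5205, -0.0275, 0.0082]
orientation: [1.237, 1.199, -1.247]
force: [-5.2, -0.6, 5.2]
opening: 0.0317
```

```bash
cat > mix.py <<'E'
from h import *
import sys
k=sys.argv[1]
s,c=wsnap('w'+k);print(s['t'],s['tool_pos'],s['opening'],s['force'])
t=snap('top','top%s.png'%k)
a=cv2.resize(t['pixels'][170:260,190:290],(480,432),interpolation=cv2.INTER_CUBIC)
b=c['pixels'][0:300,240:]
m=np.hstack([a,cv2.resize(b,(int(b.shape[1]*432/300),432))]);cv2.imwrite('pics/mix%s.png'%k,cv2.resize(m,(800,int(800*432/m.shape[1]))))
E
python3 mix.py 7
```

```text
15.35 [ 0.5205 -0.0275  0.0082] 0.03174058171795707 [-5.1637 -0.6315  5.2314]
```

View pics/mix7.png

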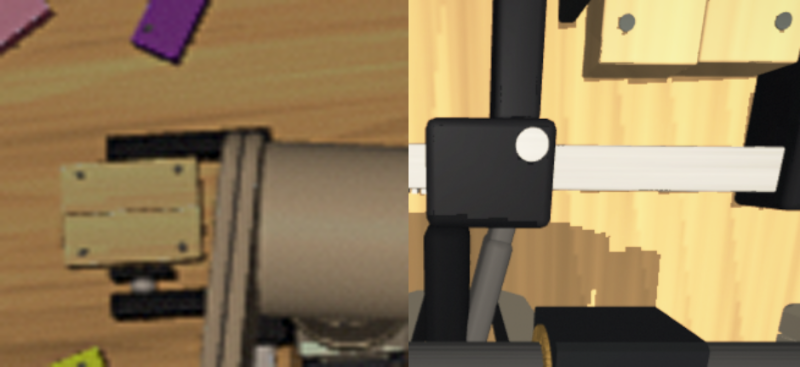

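The boards are now together and the pad is all but at the near board's edge. I keep squeezing.

apply_moves(series=[{"jaw":0.0,"linear":[0,0.012,0],"roll":0},{"jaw":-0.4,"linear":[0,0.025,0],"roll":0},{"jaw":-0.5,"linear":[0,0.028,0],"roll":0},{"jaw":-0.5,"linear":[0,0.028,0],"roll":0},{"jaw":-0.3,"linear":[0,0.024,0],"roll":0},{"jaw":-0.1,"linear":[0,0.018,0],"roll":0},{"jaw":0.1,"linear":[0,0.011,0],"roll":0},{"jaw":0.3,"linear":[0,0.004,0],"roll":0},{"jaw":0.5,"linear":[0,0.002,0],"roll":0},{"jaw":0.5,"linear":[0,0.002,0],"roll":0},{"jaw":0.5,"linear":[0,0.002,0],"roll":0}], force=40)

```text
t: 16.82
tool_pos: [0.5207, -0.0276, 0.0081]
orientation: [1.236, 1.2, -1.249]
force: [-4.6, -0.5, 6.9]
opening: 0.0318
```

apply_moves(series=[{"jaw":0.0,"linear":[0,0.012,0],"roll":0},{"jaw":-0.4,"linear":[0,0.025,0],"roll":0},{"jaw":-0.5,"linear":[0,0.028,0],"roll":0},{"jaw":-0.5,"linear":[0,0.028,0],"roll":0},{"jaw":-0.3,"linear":[0,0.024,0],"roll":0},{"jaw":-0.1,"linear":[0,0.018,0],"roll":0},{"jaw":0.1,"linear":[0,0.011,0],"roll":0},{"jaw":0.3,"linear":[0,0.004,0],"roll":0},{"jaw":0.5,"linear":[0,0.002,0],"roll":0},{"jaw":0.5,"linear":[0,0.002,0],"roll":0},{"jaw":0.5,"linear":[0,0.002,0],"roll":0}], force=40)

```text
t: 18.2
tool_pos: [0.5206, -0.0277, 0.0081]
orientation: [1.234, 1.202, -1.251]
force: [-5.4, -1.7, 6.6]
opening: 0.0312
```

```bash
python3 mix.py 8
```

```text
18.2 [ 0.5206 -0.0277  0.0081] 0.031219815729558974 [-5.3798 -1.6821  6.6128]
```

View pics/mix8.png

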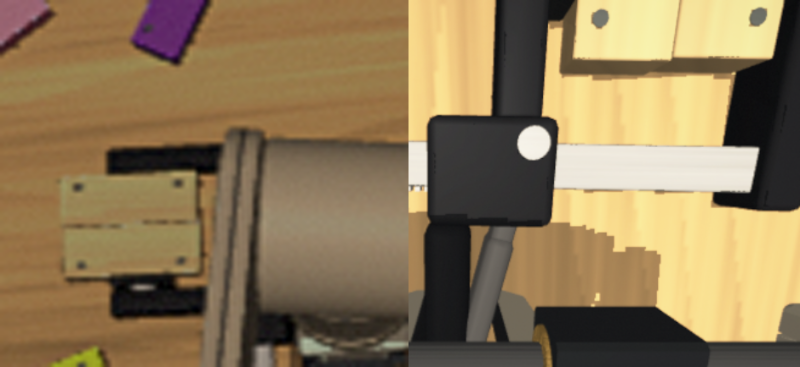

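apply_moves(series=[{"jaw":0.0,"linear":[0,0.012,0],"roll":0},{"jaw":-0.4,"linear":[0,0.025,0],"roll":0},{"jaw":-0.5,"linear":[0,0.028,0],"roll":0},{"jaw":-0.5,"linear":[0,0.028,0],"roll":0},{"jaw":-0.3,"linear":[0,0.024,0],"roll":0},{"jaw":-0.1,"linear":[0,0.018,0],"roll":0},{"jaw":0.1,"linear":[0,0.011,0],"roll":0},{"jaw":0.3,"linear":[0,0.004,0],"roll":0},{"jaw":0.5,"linear":[0,0.002,0],"roll":0},{"jaw":0.5,"linear":[0,0.002,0],"roll":0},{"jaw":0.5,"linear":[0,0.002,0],"roll":0},{"jaw":0.0,"linear":[0,0.012,0],"roll":0},{"jaw":-0.5,"linear":[0,0.026,0],"roll":0},{"jaw":-1,"linear":[0,0.026,0],"roll":0},{"jaw":-1,"linear":[0,0.026,0],"roll":0},{"jaw":-1,"linear":[0,0.026,0],"roll":0},{"jaw":-1,"linear":[0,0.026,0],"roll":0}], force=40)

```text
t: 20.42
tool_pos: [0.5356, -0.0284, 0.0075]
orientation: [1.233, 1.203, -1.251]
force: [-0.1, -0.3, 0.6]
opening: 0.087
```

apply_moves(series=[{"jaw":-1,"linear":[-0.04,0,0],"roll":0},{"jaw":-1,"linear":[-0.12,0,0],"roll":0},{"jaw":-1,"linear":[-0.22,0,0],"roll":0},{"jaw":-1,"linear":[-0.28,0,0],"roll":0},{"jaw":-1,"linear":[-0.28,0,0],"roll":0},{"jaw":-1,"linear":[-0.28,0,0],"roll":0}])

```text
t: 21.18
tool_pos: [0.5377, -0.0288, 0.1745]
orientation: [1.233, 1.204, -1.253]
force: [-0.2, 0.9, -0.9]
opening: 0.093
```

Run:
```python
from h import *
s,c=wsnap('w9');print(s['t'],s['tool_pos'],s['opening'],s['force'])
im=c['pixels'];b=im[0:260,230:530];cv2.imwrite('pics/w9c.png',cv2.resize(b,None,fx=2.3,fy=2.3,interpolation=cv2.INTER_CUBIC))
```

```text
21.175 [ 0.5377 -0.0288  0.1745] 0.09301524473773068 [-0.1604  0.8863 -0.9067]
```

View pics/w9c.png

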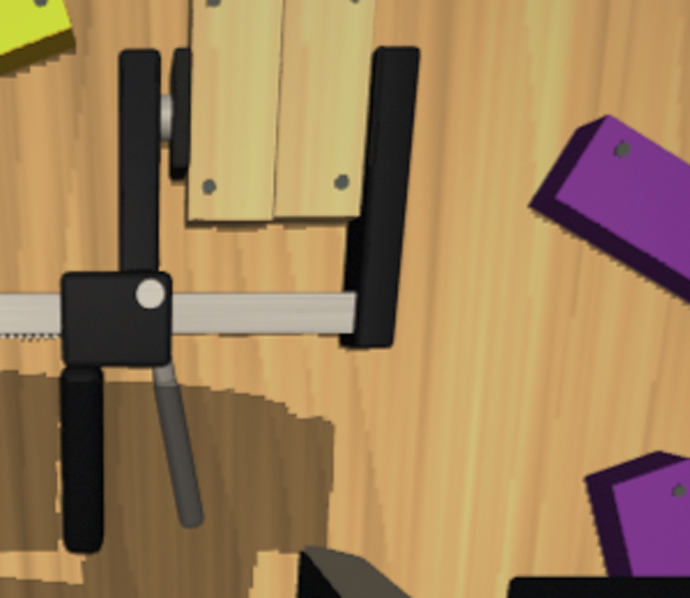

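The boards look closed and the trigger released. I measure pad compression from arm back to pad face, which is 36 mm when free.

Run:
```python
from h import *
c=dict(np.load('pics/w9.npz'));im=c['pixels']
g=cv2.cvtColor(im,cv2.COLOR_BGR2GRAY).astype(int)
f=lambda u,r,z:ray_plane(c,[(u,r)],z)[0,:2]
for r in (30,36,62,68):
    row=g[r];print(r,row[278:320].tolist(),row[385:416].tolist())
for r in (30,66):
  P={k:f(u,r,z) for k,u,z in [('armback',282.3,.03),('armfront',299.4,.03),('padback',305,.03),('padface',313,.03),('boardL',313.2,.022),('seam',350.5,.022),('boardR',387,.022),('fjback',412,.03)]}
  for k,v in P.items(): print(k,v)
```

```text
30 [157, 155, 154, 85, 26, 20, 32, 33, 33, 34, 32, 33, 34, 33, 34, 33, 33, 33, 33, 25, 21, 34, 136, 159, 160, 146, 76, 24, 32, 37, 38, 39, 38, 38, 34, 111, 164, 176, 176, 176, 177, 177] [186, 184, 181, 181, 181, 151, 74, 11, 23, 30, 24, 25, 30, 31, 30, 31, 29, 30, 30, 27, 28, 27, 28, 26, 25, 26, 33, 127, 159, 164, 161]
36 [157, 156, 154, 85, 26, 26, 31, 34, 33, 35, 34, 34, 34, 34, 34, 32, 35, 34, 33, 30, 25, 35, 144, 161, 161, 113, 46, 26, 27, 37, 39, 39, 39, 35, 31, 122, 167, 176, 177, 177, 177, 177] [185, 183, 181, 181, 182, 114, 39, 13, 28, 27, 26, 29, 31, 31, 31, 30, 29, 27, 28, 28, 27, 26, 26, 25, 25, 20, 84, 151, 164, 163, 161]
62 [157, 156, 154, 92, 34, 31, 35, 36, 36, 37, 36, 36, 37, 37, 36, 35, 35, 34, 34, 29, 22, 46, 88, 95, 94, 54, 18, 29, 38, 38, 38, 39, 38, 34, 58, 160, 179, 179, 179, 180, 179, 178] [182, 182, 183, 125, 49, 13, 28, 27, 24, 30, 32, 31, 30, 29, 30, 30, 28, 28, 28, 27, 27, 27, 24, 30, 125, 159, 167, 166, 165, 163, 161]
68 [157, 156, 155, 92, 34, 30, 36, 36, 36, 37, 36, 36, 38, 36, 36, 35, 35, 35, 35, 28, 21, 49, 150, 165, 157, 87, 21, 29, 36, 37, 36, 36, 36, 32, 73, 163, 180, 180, 180, 180, 180, 178] [183, 182, 172, 90, 16, 22, 29, 27, 25, 33, 32, 30, 31, 30, 31, 29, 29, 29, 28, 27, 26, 25, 24, 79, 150, 166, 167, 167, 166, 163, 160]
armback [0.5427 0.1377]
armfront [0.5589 0.1369]
padback [0.5642 0.1366]
padface [0.5717 0.1363]
boardL [0.5726 0.1389]
seam [0.6086 0.1371]
boardR [0.6437 0.1354]
fjback [0.6645 0.1318]
armback [0.5414 0.1064]
armfront [0.558  0.1056]
padback [0.5635 0.1054]
padface [0.5712 0.105 ]
boardL [0.5721 0.1068]
seam [0.609  0.1051]
boardR [0.645  0.1034]
fjback [0.6664 0.1006]
```

Run:
```python
from h import *
c=dict(np.load('pics/w9.npz'))
for k,p,q,z in [('boardL',(190,2),(187,216),.022),('seam',(282.5,2),(274.5,216),.022),('boardR',(375,2),(360,214),.022),('fjback',(420,50),(393,345),.03),('armback',(120,50),(119,266),.03),('bar',(172,313),(355,313),.024),('ends',(188,218),(358,215),.022)]:
    P=ray_plane(c,np.array([p,q])/2.3+[230,0],z)[:,:2];d=P[0]-P[1];print(k,P.ravel(),np.degrees(np.arctan2(-d[0],d[1])))
t=snap('top','top9.png');a=cv2.resize(t['pixels'][165:265,185:310],(750,600),interpolation=cv2.INTER_CUBIC);cv2.imwrite('pics/top9c.png',a)
```

```text
boardL [0.5725 0.1636 0.5698 0.0808] -1.8924590285253773
seam [0.6105 0.1618 0.6082 0.0791] -1.566179762896334
boardR [0.6483 0.1599 0.6456 0.0783] -1.8916080718807864
fjback [0.6646 0.1387 0.66   0.0215] -2.2564026049475894
armback [0.5429 0.1446 0.539  0.0605] -2.678189670645519
bar [0.5621 0.0396 0.6445 0.0361] 87.58696663377715
ends [0.5702 0.08   0.6448 0.0779] 88.4032175990202
```

Boards are parallel within about 0.4°, the overall width is about 76 mm (no gap), and the ends are level. The pad is in about 5 mm, the trigger is out and the hand is clear. I hand in.

```bash
python3 -c "
from h import *
print(close_job()); s=read_state(); print(s['t'],s['force'])"
```

```text
the job is handed in; nothing more can be done
None
the job is handed in; nothing more can be done
```

I picked the clamp up by its bar, set it down astride the two boards and let go. I then squeezed the trigger seven full times by handle and trigger, released it, lifted the hand clear and handed the job in at about 21 s. No verdict is reported.

The last wrist picture, taken after the final release, gave these checks:
- **Gap:** the two boards together measure about 76 mm across, so there is no measurable gap.
- **Alignment:** the board edges are parallel within about 0.4°. The ends are level within 2–3 mm.
- **Pad:** the rubber pad is pressed in about 5–6 mm. This was judged from edges, with perhaps 1–2 mm of error.
- **Clamp and robot:** the trigger is back out, the clamp looks flat on the table, and the robot is clear of everything.

- **Not measured:** I did not measure the jaw force; I infer it from the pad compression.
- **Bottle, mug and glue:** the arm's path kept clear of them. I did not check their positions again at the end.
- **Last overhead picture:** I could not view it because the picture limit was reached.

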